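# Fit the temperature indicator and lift the vial carrier

## Task

Get the vial carrier ready for carrying: take the temperature indicator out of its dock and push its flat blade fully home into the slot of the carrier, until its head sits on the carrier's top; then lift the carrier by its handle at least 10 cm above the table, level, and hold it still there for three seconds. Finish while still holding it in the air, with the indicator and the four vials in place and nothing else carrying it; do not lift the carrier before the indicator is home, never tip it, and leave the other things on the table where they are.

Things in the scene. Friction and masses are not known exactly. Their poses are not given: they have to be found in the camera images.
- carrier: Loose white plastic vial carrier, 0.5 to 0.8 kg loaded: block 94 mm (x) by 224 mm (y), 45 mm high; origin at the centre of its underside, z up. Its top has six wells (25 mm diameter, floor at z = 6 mm) in two rows, x = +-25 mm, y = -80 (empty), -30, +20 mm, and a narrow slot near its +y end. Loaded, its centre of mass is within 10 mm of below the handle's middle.
- handle: The carrier's fixed steel handle. Origin at the centre of its grip bar, 106 mm above the middle of the carrier's underside, axes as the carrier's. The bar is 14 mm wide (x), 14 mm high and 104 mm long (y), on thin posts 48 mm either side of the origin; free below but for the vials' tops, 50 mm below the origin.
- slot (a point): Centre of the mouth of the carrier's slot, on its top face, 83 mm from the carrier's centre towards +y, axes as the carrier's. The slot is 6 mm wide (x), 33 mm long (y), 39 mm deep, its mouth chamfered by 2 mm and framed by a flat grey bezel. The nearest handle post is 35 mm away towards -y.
- indicator: Loose temperature indicator, 40 g, standing upright in the dock at the start. A flat steel gauge blade 3 mm thick (x), 30 mm wide (y), 38 mm long, below a white plastic head 16 mm (x) by 36 mm (y) by 40 mm high. Origin at the middle of the blade's lower end, z up: blade from z = 0 to 38 mm, head from 38 to 78 mm. It fits the slot either way round.
- shoulder (a point): Centre of the underside of the indicator's head, 38 mm above the indicator's origin; it rests on the carrier's top at the slot's mouth when the blade is fully home.
- dock: Fixed grey plastic dock, 70 mm (x) by 90 mm (y) by 45 mm high, origin at the centre of its underside, with a slot like the carrier's in the middle of its top, along its y, in which the indicator stands with its head resting on the dock. The dock and the carrier may each be on the left or the right.
- syringe1: Bystander: capped syringe lying on the table, 150 mm long along its x, 28 mm wide, 16 mm high; origin under its middle.
- syringe2: Bystander: a second syringe like the first.
- spare_vial: Bystander: vial standing alone on the table, 22 mm diameter, 50 mm high, origin at the centre of its underside.
- dish: Bystander: pulp kidney dish, 110 by 240 mm and 40 mm high, on the far side of the table.
- bottle: Bystander: white bottle, 64 mm diameter, 160 mm high, on the far side of the table; origin at the centre of its underside.
- tape: Bystander: roll of paper tape lying flat, 64 mm diameter, 24 mm high, near the robot.
- vial1: Glass vial with metal cap, 22 mm diameter, 50 mm high, standing loose in the carrier's well at x = -25, y = -30 mm of the carrier; origin at the centre of its underside.
- vial2: Glass vial with metal cap, 22 mm diameter, 50 mm high, standing loose in the carrier's well at x = +25, y = -30 mm of the carrier; origin at the centre of its underside.
- vial3: Glass vial with metal cap, 22 mm diameter, 50 mm high, standing loose in the carrier's well at x = -25, y = +20 mm of the carrier; origin at the centre of its underside.
- vial4: Glass vial with metal cap, 22 mm diameter, 50 mm high, standing loose in the carrier's well at x = +25, y = +20 mm of the carrier; origin at the centre of its underside.
There are look-alikes about, which are no part of the job. Leave any yellow look-alike of the indicator alone. What is shaped like the vial4 but orange is not meant.

How it is judged:
On the way, in this order (a step that is already met when the one before it is completed fails the run):
1. the indicator's blade is fully home in the carrier's slot (distance between shoulder and slot below 0.005 m and angle between the z axis of indicator and the z axis of carrier, either way round below 0.1 rad), for 0.3 s.
2. the carrier is held by its handle, level and still, at least 10 cm up, for 2.5 s (all of step 1 and height (world z) of carrier above 0.1 m and angle between carrier's own z axis and vertical below 0.12 rad and linear speed of carrier below 0.03 m/s and angular speed of carrier below 0.15 rad/s and contact force between the fingers and handle above 1 N), for 2.5 s.
At the end, for the whole second after the job is handed in: Fingers hold the handle, carrier over 100 mm up, tilt under 0.12 rad, under 0.03 m/s and 0.15 rad/s, off bottle and dock (all else in reach is lower); indicator shoulder within 5 mm of the slot mouth and blade within 0.1 rad of the carrier z axis; vials in their wells (all of step 2 and z of vial1 in the frame of carrier between -0.002 and 0.022 m and z of vial2 in the frame of carrier between -0.002 and 0.022 m and z of vial3 in the frame of carrier between -0.002 and 0.022 m and z of vial4 in the frame of carrier between -0.002 and 0.022 m and contact force between carrier and bottle below 0.1 N and contact force between carrier and dock below 0.1 N); the arm keeps its last pose, push and grip.
It fails at once if the carrier is lifted more than 30 mm without the indicator home (height (world z) of carrier above 0.03 m and not (distance between shoulder and slot below 0.005 m and angle between the z axis of indicator and the z axis of carrier, either way round below 0.1 rad)).
It fails at once if the carrier is tipped by more than 0.35 rad (angle between carrier's own z axis and vertical above 0.35 rad).
It fails at once if a bystander is moved by more than 30 mm (distance of any of syringe1, syringe2, spare_vial, dish, bottle, tape from where it was at the start of the episode above 0.03 m).
It also fails if it takes over 64 s, if anything falls off the work surface, if the arm or the gripper's body presses on something with over 40 N, if the wrist force passes 120 N, or if a joint passes its speed limit or range.

## Robot

A 7-joint arm with a two-finger parallel gripper is mounted at the origin on the work surface. World frame = base frame: x ahead of the robot, y to its left, z up, the work surface at z = 0. Lengths are in m, angles in rad, forces in N, time in s.
With the tool pointing down it reaches from about 0.425 to 0.875 m from the base axis. Payload 9.9 kg.
Tool frame: the origin (TCP) lies at the very end of the fingers, on their centre line; the grasp point (between the pads) lies robot.tcp_to_grasp behind it (robot.tcp_to_grasp is the distance from the TCP to the grasp point, in m); z points along the fingers, y is the line along which they close (so a half turn about z gives the same grasp; the last joint's range is limited). The gripper opens to 85 mm and grips with 20 to 120 N. Pads are 22 mm wide; open, the fingers measure 114 mm over their backs; the gripper's body (76 mm by 85 mm) begins 54 mm behind the grasp point. The pads swing forward as they close: fully open they stand 13 mm farther back than shut.
Start: joints at [-1.36, 0.576, 0.025, 1.437, -0.015, 1.129, -0.057], TCP at [0.196, 0.646, 0.231] pointing down, gripper open.
Joint ranges: [-2.76, 2.76], [-0.34, 2.15], [-1.52, 1.57], [0.19, 2.46], [-1.09, 4.23], [0.17, 1.99], [-2.82, 2.82]. Speed limits (rad/s): [2.22, 2.22, 3.01, 3.01, 3.14, 3.14, 3.14].

## Interface

Orientations are given as a unit quaternion [w, x, y, z].
In Python, from station import monitor, viewer, workorder, robot gives the robot as it stands.
- The arm moves only by the tool apply_moves, never from a script. Its argument "rows" is text: rows parted by semicolons, each of 7 numbers parted by spaces: the shift along the tool's x, y, z in m, then the turn, a rotation vector about the tool's x, y, z in degrees, then the closure, from -1 (fully open) to 1 (shut). A call has 1 to 5 rows; each row shifts and turns the commanded pose from where the row before left it, along the tool's axes as they then stand; what a row does not reach is not made up. A row lasts 1/10 s, in which the tool goes at most 50 mm and 8.59 degrees, less where a joint would pass 70% of its speed; a pose out of reach is approached as far as the arm can. A call is refused whole if a number of a shift passes 0.05 or a number of a turn 8.59, either way. A call with a gripper value outside its range is refused whole. The fingers move at their own pace and stop on an object; the grip force is fixed at half the most. Time passes only in rows, so rows that do not move let the fingers close. It gives the time, the measured TCP pose, the force, the opening and the grip force at its end, in the units of the state.
- monitor.observe(): the state, without advancing time (a new reading comes with each control period).
- viewer.capture(name): name is "side" or "top" or "wrist"; returns the picture (400x640x3 uint8, blue, green, red); there is no depth.
- viewer.camera_model(name): a dict with "vfov" (degrees; the focal length in pixels is half the picture's height over the tangent of half this angle, whatever the lens; pixels are square), "cx", "cy" (the principal point, pixels), "D" ([k1, k2, p1, p2, k3] as OpenCV has them; the pictures are not rectified), "position" and "orientation" of the camera in the world. Camera axes: x right, y down, z forward; pixel columns grow to the right and rows downward; lengths in m; the calibration is good to about 2 mm. A picture is of the moment at which its call begins: read the wrist's pose just before it. camera_model takes no time and is no camera call; for the wrist camera it gives the pose at the moment of the call.
- workorder.job_done(): hands the job in; it is judged then, once.
The state is a dict: "time_s": time; "joint_positions": joint angles; "qvel": joint speeds; "tau": joint torques, N m; "position": TCP position; "ee_rot": TCP orientation; "wrist_force": force on the tool from outside, world axes, zero at the start; "ft_torque": the same for the moment, N m; "opening": finger opening in m; "grasp_force": force on a finger pad.
Only numpy, scipy, OpenCV 4.12 (cv2) and the standard library are available. Lean on these libraries where they do the work, as an engineer would, in place of code of your own. Each camera call takes 0.05 s, during which the arm holds its last target. There are 200 camera calls.

## Working session

There is one attempt and no reset: what is moved stays moved. The work goes in short steps, Python scripts to look and compute and a tool call to move; the robot and the scene stay as the last step left them, time stands still between calls to the robot, and variables do not carry over. Pictures are saved under pics/ and viewed, at most 11 in all, crops included, and the job is handed in when it is done.

Besides the shell and the picture viewer there is one more tool, called after "Call:" as name(argument=value, ...) on one line, values as JSON. apply_moves: Moves the arm, as the interface text tells. Its arguments: {"type":"object","properties":{"rows":{"type":"string"}},"required":["rows"]}

```bash
mkdir -p pics; ls; python3 - <<'E'
from station import monitor, viewer, workorder, robot
import cv2
s=monitor.observe()
print({k:s[k] for k in s}); print([a for a in dir(robot) if a[0]!='_'], robot.tcp_to_grasp)
for n in("top","side","wrist"):
    print(n,viewer.camera_model(n)); cv2.imwrite(f"pics/{n}0.png",viewer.capture(n))
E
```

```text
pics
{'time_s': 0.0, 'joint_positions': array([-1.35980734,  0.57654113,  0.02481296,  1.43792397, -0.01502142,
        1.12897829, -0.05656014]), 'qvel': array([ 0.00030743, -0.00039276, -0.00063503, -0.00021367,  0.00024979,
        0.00014121,  0.00192016]), 'tau': array([ 4.08680125e-04, -7.65761876e+01,  2.25045405e+00, -2.86000746e+01,
        1.51579786e-02,  1.24210140e-02, -2.36936870e-05]), 'position': array([0.19595151, 0.64545592, 0.23043024]), 'ee_rot': array([-9.69706989e-05,  1.46865935e-01,  9.89156056e-01, -8.27913655e-04]), 'wrist_force': array([ 0.24745389, -0.42546498, -0.86484304]), 'ft_torque': array([-0.01739405,  0.03879864,  0.02648782]), 'grasp_force': 0.0, 'opening': 0.08548575745673193}
['PlanningError', 'tcp_to_grasp'] 0.0187
top {'vfov': 47.340214727335876, 'cx': 316.29925764981635, 'cy': 203.6762483789938, 'D': array([0.03285691, 0.        , 0.        , 0.        , 0.        ]), 'position': array([0.33967947, 0.01676556, 1.23397598]), 'orientation': array([ 0.07099856, -0.69728457,  0.70970702, -0.07119961])}
side {'vfov': 44.618487802356555, 'cx': 325.2275138688593, 'cy': 195.05889092174317, 'D': array([-0.02929374,  0.        ,  0.        ,  0.        ,  0.        ]), 'position': array([ 0.34099316, -0.68928403,  0.80244893]), 'orientation': array([-0.38221574,  0.9136529 , -0.12480144,  0.05978387])}
wrist {'vfov': 66.5718278549045, 'cx': 316.5694779016505, 'cy': 203.27646421547476, 'D': array([0.01293591, 0.        , 0.        , 0.        , 0.        ]), 'position': array([0.12647399, 0.66733232, 0.37250108]), 'orientation': array([0.11649664, 0.79493067, 0.58921653, 0.08566   ])}
```

View pics/top0.png

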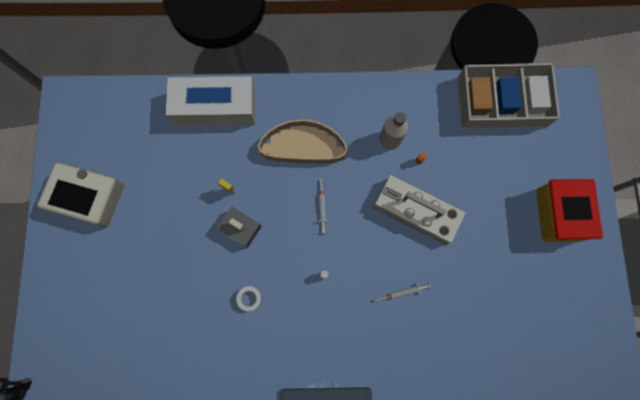

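View pics/side0.png

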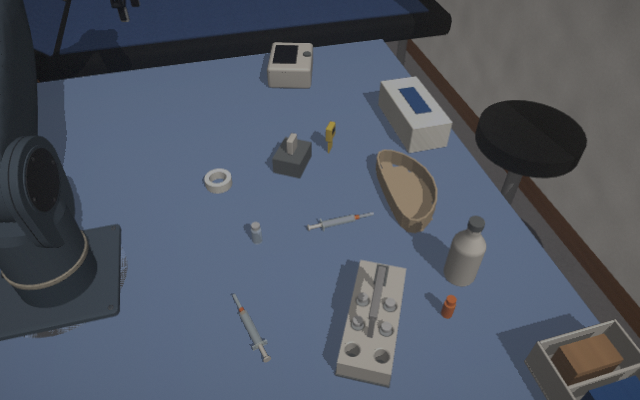

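The top view shows the dock at (240,227), with the white indicator head on it at (236,225). The carrier is at (420,209), with its slot end on the left (393,194) and its empty wells on the right (452,214). Indicator candidates are the white head at (236,225) and the yellow look-alike at (226,186); I choose the white one in the dock. The orange vial at (421,158) is not part of the job.

```bash
cat > h.py <<'E'
import numpy as np, cv2
from scipy.spatial.transform import Rotation as R
from station import monitor, viewer, workorder, robot
def Q(q): return R.from_quat(np.roll(q,-1))
def ray(m,px):
    f=200/np.tan(np.radians(m["vfov"]/2))
    K=np.array([[f,0,m["cx"]],[0,f,m["cy"]],[0,0,1]])
    u=cv2.undistortPoints(np.array(px,float).reshape(-1,1,2),K,m["D"]).reshape(-1,2)
    return Q(m["orientation"]).apply(np.c_[u,np.ones(len(u))])
def plane(m,px,z):
    d=ray(m,px); p=np.array(m["position"]); return p+d*((z-p[2])/d[:,2])[:,None]
def rectangle(mask):
    c=max(cv2.findContours(mask,cv2.RETR_EXTERNAL,cv2.CHAIN_APPROX_NONE)[0],key=cv2.contourArea)
    return c,cv2.minAreaRect(c)
E
python3 - <<'E'
from h import *
m=viewer.camera_model("top"); im=cv2.imread("pics/top0.png")
for n,p,z in (("dock",(240,219),.045),("head",(236,225),.085),("slot",(393,195),.045),("handle",(424,205),.106),("wellA",(452,214),.045),("wellB",(444,231),.045),("yellow",(226,186),.05),("bottle",(398,120),.16),("tape",(248,299),.02),("spare",(324,275),.05),("syr",(322,207),.01)):
    print(n,plane(m,[p],z)[0].round(3))
a=cv2.resize(im[195:255,200:280],None,fx=5,fy=5,interpolation=cv2.INTER_CUBIC)
b=cv2.resize(im[170:250,365:475],None,fx=3.636,fy=3.75,interpolation=cv2.INTER_CUBIC)
cv2.imwrite("pics/crop1.png",np.hstack([a,cv2.resize(b,(400,300))]))
E
```

```text
dock [0.545 0.216 0.045]
head [0.523 0.22  0.085]
slot [ 0.602 -0.191  0.045]
handle [ 0.562 -0.256  0.106]
wellA [ 0.548 -0.343  0.045]
wellB [ 0.503 -0.319  0.045]
yellow [0.634 0.254 0.05 ]
bottle [ 0.768 -0.193  0.16 ]
tape [0.338 0.196 0.02 ]
spare [ 0.394 -0.002  0.05 ]
syr [ 0.58  -0.001  0.01 ]
```

View pics/crop1.png

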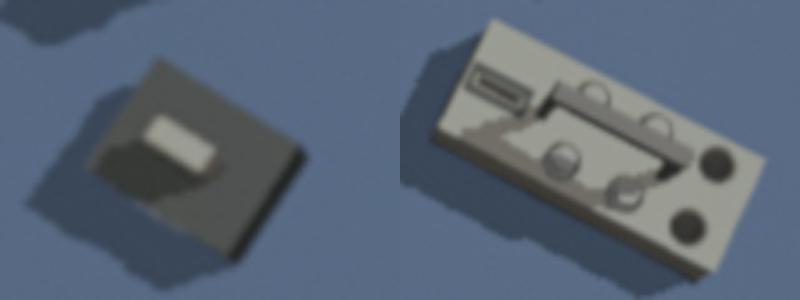

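The crop confirms it: a white head stands in the grey dock, centred near (236,224), with its long axis along the dock's. The carrier's framed slot is at its left end. Next I plan a hover above the dock for a close wrist view.

```bash
cat >> h.py <<'E'
def goto(p,ydir=None):
    """Shift in the tool frame as it stands, and turn about tool z (deg) that lines tool y up with ydir (either way)."""
    s=monitor.observe(); T=Q(s["ee_rot"])
    print("t",round(s["time_s"],2),"tcp",s["position"].round(4),"shift",T.inv().apply(np.array(p)-s["position"]).round(4))
    if ydir is not None:
        d=T.inv().apply([*ydir,0]); a=np.degrees(np.arctan2(-d[0],d[1])); print("turn",((a+90)%180-90).round(2),"j7",s["joint_positions"][6].round(2))
    tilt=np.degrees(R.align_vectors([T.inv().apply([0,0,-1])],[[0,0,1]])[0].as_rotvec()); print("tilt fix",tilt.round(2))
E
python3 - <<'E'
from h import *
m=viewer.camera_model("top")
f=lambda x,y:(200+x/5,195+y/5)
P=plane(m,[f(155,58),f(305,155),f(235,262),f(88,165)],.045)
print(P.round(3),P.mean(0)); yd=(P[1]-P[0]+P[2]-P[3])[:2]; yd/=np.linalg.norm(yd); xd=np.array([-yd[1],yd[0]]); print("dock y",yd,"x",xd)
H=plane(m,[f(180,145)],.085)[0]; print("head",H)
s=monitor.observe(); w=viewer.camera_model("wrist")
T=Q(s["ee_rot"]); print(T.as_matrix().round(2)); print("cam in tool",T.inv().apply(w["position"]-s["position"]).round(3)); print((T.inv()*Q(w["orientation"])).as_matrix().round(3))
goto([*H[:2],.22],xd)
E
```

```text
[[0.579 0.241 0.045]
 [0.525 0.161 0.045]
 [0.469 0.197 0.045]
 [0.522 0.275 0.045]] [0.52372795 0.21832113 0.045     ]
dock y [-0.55774867 -0.83000989] x [ 0.83000989 -0.55774867]
head [0.52515452 0.21961609 0.085     ]
[[-0.96  0.29 -0.  ]
 [ 0.29  0.96 -0.  ]
 [-0.   -0.   -1.  ]]
cam in tool [ 0.073  0.    -0.142]
[[-0.    -0.958 -0.286]
 [ 1.    -0.001  0.   ]
 [-0.    -0.286  0.958]]
t 0.15 tcp [0.196  0.6456 0.2306] shift [-0.4387 -0.312   0.0111]
turn -72.99 j7 -0.06
tilt fix [-0.07  0.01  0.  ]
```

Call:
apply_moves(rows="-0.04 -0.0285 0 0 0 0 -1;-0.04 -0.0285 0 0 0 0 -1;-0.04 -0.0285 0 0 0 0 -1;-0.04 -0.0285 0 0 0 0 -1;-0.04 -0.0285 0 0 0 0 -1")

```text
time_s: 0.65
position: [0.3469, 0.4496, 0.2312]
ee_rot: [-0.0, 0.147, 0.989, -0.0]
wrist_force: [0.7, 1.2, 0.1]
opening: 0.0855
grasp_force: 0.0
```

Call:
apply_moves(rows="-0.04 -0.0285 0 0 0 0 -1;-0.04 -0.0285 0 0 0 0 -1;-0.04 -0.0285 0 0 0 0 -1;-0.04 -0.0285 0 0 0 0 -1;-0.04 -0.0285 0 0 0 0 -1")

```text
time_s: 1.15
position: [0.4969, 0.2553, 0.2313]
ee_rot: [-0.0, 0.147, 0.989, 0.0]
wrist_force: [0.7, 1.1, 0.3]
opening: 0.0852
grasp_force: 0.0
```

Call:
apply_moves(rows="-0.04 -0.0285 0 0 0 0 -1;0 0 0 0 0 -8.1 -1;0 0 0 0 0 -8.1 -1;0 0 0 0 0 -8.1 -1;0 0 0 0 0 -8.1 -1")

```text
time_s: 1.65
position: [0.5259, 0.2178, 0.2311]
ee_rot: [-0.0, -0.138, 0.99, -0.0]
wrist_force: [-0.7, 0.5, -0.1]
opening: 0.0858
grasp_force: 0.0
```

Call:
apply_moves(rows="0 0 0 0 0 -8.1 -1;0 0 0 0 0 -8.1 -1;0 0 0 0 0 -8.1 -1;0 0 0 0 0 -8.1 -1;0 0 0 0 0 -8.1 -1")

```text
time_s: 2.15
position: [0.5259, 0.2179, 0.2311]
ee_rot: [-0.0, -0.472, 0.882, -0.0]
wrist_force: [0.1, -0.1, -0.2]
opening: 0.0857
grasp_force: 0.0
```

```bash
python3 - <<'E'
from h import *
goto([.525,.2196,.2],[.83,-.558])
m=viewer.camera_model("wrist"); np.save("w1.npy",m,allow_pickle=True); cv2.imwrite("pics/w1.png",viewer.capture("wrist"))
E
```

```text
t 2.15 tcp [0.5259 0.2179 0.2311] shift [-0.0009  0.0017  0.0311]
turn 0.25 j7 1.97
tilt fix [ 0.01 -0.03  0.  ]
```

View pics/w1.png

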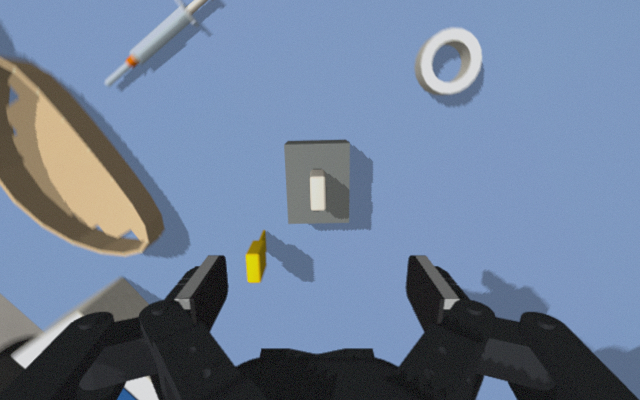

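The wrist view shows the dock at about (318,182), with the indicator's white head on it at (318,190). The yellow look-alike is at (256,260) and stays clear of the fingers. A half turn of the tool would keep joint 7 well within range at the carrier, so I measure here first, then turn and measure again.

```bash
cat >> h.py <<'E'
def head(m,im,box,z,lo=150,sat=60):
    x0,y0,x1,y1=box; c=im[y0:y1,x0:x1]; hsv=cv2.cvtColor(c,cv2.COLOR_BGR2HSV)
    k=cv2.inRange(hsv,(0,0,lo),(180,sat,255)); _,(ctr,sz,an)=rectangle(k)
    b=cv2.boxPoints((ctr,sz,an))+[x0,y0]; P=plane(m,b,z)
    e=[P[1]-P[0],P[2]-P[1]]; L=[np.linalg.norm(v) for v in e]; i=int(np.argmax(L)); d=e[i][:2]/L[i]
    print("px",b.round(1).tolist(),"centre",P.mean(0).round(4),"size",np.round(L,4),"long dir",(d*np.sign(d[1])).round(3))
    return P.mean(0),d
E
python3 - <<'E'
from h import *
m=np.load("w1.npy",allow_pickle=True).item(); im=cv2.imread("pics/w1.png")
print(im[165:215:3,318].tolist())
for lo in(170,200,220): head(m,im,(295,150,345,215),.085,lo)
E
```

```text
[[121, 124, 120], [104, 108, 104], [113, 121, 125], [116, 126, 130], [193, 207, 213], [209, 220, 218], [210, 221, 220], [208, 219, 220], [210, 219, 221], [206, 217, 218], [206, 217, 220], [205, 217, 219], [207, 218, 220], [203, 218, 220], [203, 216, 218], [144, 155, 159], [120, 122, 118]]
px [[310.0, 176.0], [324.0, 176.0], [324.0, 209.0], [310.0, 209.0]] centre [0.527  0.2208 0.085 ] size [0.0135 0.0333] long dir [0.549 0.836]
px [[310.0, 177.0], [323.0, 177.0], [323.0, 209.0], [310.0, 209.0]] centre [0.5277 0.2209 0.085 ] size [0.0125 0.0323] long dir [0.55  0.835]
px [[311.0, 178.0], [322.0, 178.0], [322.0, 193.0], [311.0, 193.0]] centre [0.5234 0.2145 0.085 ] size [0.0106 0.0149] long dir [0.55  0.835]
```

Call:
apply_moves(rows="0 0 0 0 0 8.58 -1;0 0 0 0 0 8.58 -1;0 0 0 0 0 8.58 -1;0 0 0 0 0 8.58 -1;0 0 0 0 0 8.58 -1")

```text
time_s: 2.7
position: [0.5259, 0.218, 0.2312]
ee_rot: [-0.0, -0.11, 0.994, -0.0]
wrist_force: [0.4, 0.9, -0.2]
opening: 0.0854
grasp_force: 0.0
```

Call:
apply_moves(rows="0 0 0 0 0 8.58 -1;0 0 0 0 0 8.58 -1;0 0 0 0 0 8.58 -1;0 0 0 0 0 8.58 -1;0 0 0 0 0 8.58 -1")

```text
time_s: 3.2
position: [0.5259, 0.218, 0.2312]
ee_rot: [-0.0, 0.262, 0.965, -0.0]
wrist_force: [0.7, -0.7, 0.5]
opening: 0.0851
grasp_force: 0.0
```

Call:
apply_moves(rows="0 0 0 0 0 8.58 -1;0 0 0 0 0 8.58 -1;0 0 0 0 0 8.58 -1;0 0 0 0 0 8.58 -1;0 0 0 0 0 8.58 -1")

```text
time_s: 3.7
position: [0.5259, 0.2181, 0.2312]
ee_rot: [-0.0, 0.596, 0.803, -0.0]
wrist_force: [-0.4, 0.8, 0.7]
opening: 0.0855
grasp_force: 0.0
```

Call:
apply_moves(rows="0 0 0 0 0 8.58 -1;0 0 0 0 0 8.58 -1;0 0 0 0 0 8.58 -1;0 0 0 0 0 8.58 -1;0 0 0 0 0 8.58 -1")

```text
time_s: 4.2
position: [0.5259, 0.2182, 0.2312]
ee_rot: [-0.0, 0.849, 0.529, 0.0]
wrist_force: [-0.3, 0.4, 0.9]
opening: 0.0852
grasp_force: 0.0
```

Call:
apply_moves(rows="0 0 0 0 0 8.4 -1;0 0 0 0 0 0 -1")

```text
time_s: 4.4
position: [0.5258, 0.2183, 0.2311]
ee_rot: [0.0, 0.884, 0.468, -0.0]
wrist_force: [-1.2, -0.1, 0.2]
opening: 0.0857
grasp_force: 0.0
```

```bash
python3 - <<'E'
from h import *
m=viewer.camera_model("wrist"); np.save("w2.npy",m,allow_pickle=True); im=viewer.capture("wrist"); cv2.imwrite("pics/w2.png",im)
hsv=cv2.cvtColor(im,cv2.COLOR_BGR2HSV)
for lo in(170,200,220): c,d=head(m,im,(280,140,360,225),.085,lo)
goto([*c[:2],.2],[d[1],-d[0]])
E
```

```text
px [[309.0, 169.0], [323.0, 169.0], [323.0, 203.0], [309.0, 203.0]] centre [0.5277 0.2225 0.085 ] size [0.0134 0.0339] long dir [0.558 0.83 ]
px [[310.0, 170.0], [323.0, 170.0], [323.0, 202.0], [310.0, 202.0]] centre [0.5281 0.2222 0.085 ] size [0.0124 0.0319] long dir [0.558 0.83 ]
px [[310.1, 172.3], [322.0, 171.9], [323.1, 201.9], [311.2, 202.4]] centre [0.5276 0.2213 0.085 ] size [0.0114 0.03  ] long dir [0.529 0.848]
t 4.45 tcp [0.5259 0.2183 0.2311] shift [ 0.0035 -0.0002  0.0311]
turn -1.95 j7 -0.75
tilt fix [0.01 0.02 0.  ]
```

View pics/w2.png

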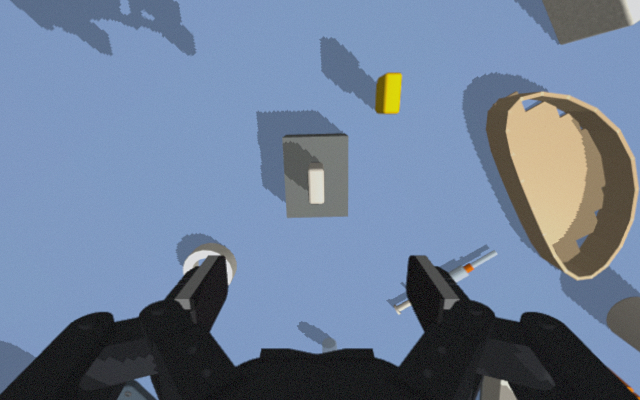

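The second view shows the head top at (316,186), 13×33 mm as measured, centred at (0.5275, 0.222). It agrees with the first view within 2 mm, so I descend and grasp.

Call:
apply_moves(rows="0.004 -0.0005 0.04 0 0 0 -1;0 0 0.045 0 0 0 -1;0 0 0.045 0 0 0 -1;0 0 0.03 0 0 0 -1;0 0 0.019 0 0 0 -1")

```text
time_s: 4.95
position: [0.5267, 0.2214, 0.0498]
ee_rot: [-0.0, 0.882, 0.471, -0.001]
wrist_force: [0.3, -0.5, 0.2]
opening: 0.0853
grasp_force: 0.0
```

Call:
apply_moves(rows="0 0 0 0 0 0 0.2;0 0 0 0 0 0 1;0 0 0 0 0 0 1;0 0 0 0 0 0 1;0 0 0 0 0 0 1")

```text
time_s: 5.45
position: [0.5284, 0.222, 0.0535]
ee_rot: [-0.0, 0.883, 0.47, 0.001]
wrist_force: [-2.5, 0.1, 5.5]
opening: 0.0153
grasp_force: 58.3
```

Call:
apply_moves(rows="0 0 0 0 0 0 1;0 0 0 0 0 0 1;0 0 0 0 0 0 1")

```text
time_s: 5.75
position: [0.5284, 0.222, 0.0535]
ee_rot: [-0.0, 0.883, 0.47, 0.001]
wrist_force: [-0.6, 0.4, 5.3]
opening: 0.015
grasp_force: 58.4
```

The head is held: opening 15 mm, 58 N. I lift it and work out the coarse slot pose from the top view.

Call:
apply_moves(rows="0 0 -0.03 0 0 0 1;0 0 -0.04 0 0 0 1;0 0 -0.04 0 0 0 1;0 0 -0.04 0 0 0 1;0 0 0 0 0 0 1")

```text
time_s: 6.25
position: [0.5306, 0.2221, 0.2079]
ee_rot: [0.0, 0.883, 0.469, 0.005]
wrist_force: [0.3, -0.2, -0.3]
opening: 0.015
grasp_force: 58.7
```

```bash
python3 - <<'E'
from h import *
m=viewer.camera_model("top")
P=plane(m,[(392.5,194),(448.2,222.4)],.045)
yd=(P[0]-P[1])[:2]; print(P.round(4),np.linalg.norm(yd)); yd/=np.linalg.norm(yd); print(yd)
goto([*P[0,:2],.22],[yd[1],-yd[0]])
E
```

```text
[[ 0.6052 -0.1895  0.045 ]
 [ 0.5261 -0.3316  0.045 ]] 0.16266611908546605
[0.48650512 0.87367773]
t 6.25 tcp [0.5306 0.2221 0.2079] shift [-0.2994  0.292  -0.0132]
turn -4.88 j7 -0.73
tilt fix [ 0.25 -0.45  0.  ]
```

Call:
apply_moves(rows="-0.0333 0.0325 -0.002 0 0 0 1;-0.0333 0.0325 -0.002 0 0 0 1;-0.0333 0.0325 -0.002 0 0 0 1;-0.0333 0.0325 -0.002 0 0 0 1;-0.0333 0.0325 -0.002 0 0 0 1")

```text
time_s: 6.75
position: [0.5694, -0.0088, 0.2124]
ee_rot: [-0.0, 0.883, 0.47, 0.0]
wrist_force: [1.5, 0.7, -1.2]
opening: 0.0147
grasp_force: 58.8
```

Call:
apply_moves(rows="-0.0333 0.0325 -0.001 0 0 0 1;-0.0333 0.0325 -0.001 0 0 0 1;-0.0333 0.0325 -0.001 0 0 0 1;-0.0333 0.0325 0 0 0 0 1;0 0 0 0 0 -4.9 1")

```text
time_s: 7.25
position: [0.6018, -0.1987, 0.2155]
ee_rot: [0.002, 0.864, 0.503, -0.001]
wrist_force: [0.5, 0.9, -0.8]
opening: 0.0148
grasp_force: 58.8
```

Call:
apply_moves(rows="0 0 0 0 0 0 1;0 0 0 0 0 0 1;0 0 0 0 0 0 1")

```text
time_s: 7.55
position: [0.603, -0.1887, 0.2152]
ee_rot: [-0.0, 0.862, 0.507, 0.0]
wrist_force: [-0.4, -0.4, -0.5]
opening: 0.0154
grasp_force: 58.8
```

```bash
python3 - <<'E'
from h import *
goto([.6052,-.1895,.22],[.8737,-.4865])
m=viewer.camera_model("wrist"); np.save("w3.npy",m,allow_pickle=True); im=viewer.capture("wrist"); cv2.imwrite("pics/w3.png",im)
E
```

```text
t 7.55 tcp [ 0.603  -0.1887  0.2152] shift [ 0.0003  0.0023 -0.0048]
turn 0.05 j7 0.03
tilt fix [-0.03 -0.04  0.  ]
```

View pics/w3.png

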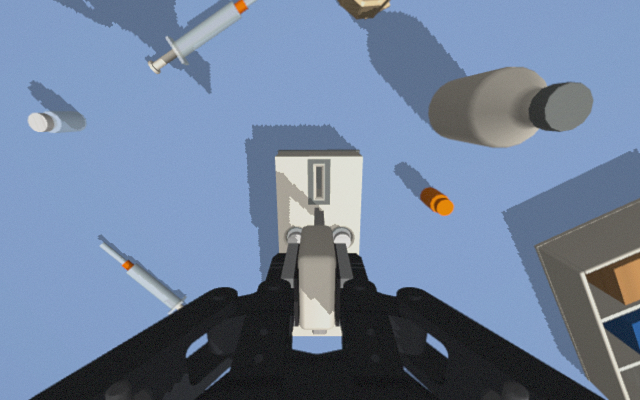

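The wrist view shows the carrier's end face, with the bezelled slot at about (319,182). The held indicator's blade tip is just below it at (318,210). I measure the bezel, the carrier edges and the blade at finer scale.

```bash
python3 - <<'E'
from h import *
m=np.load("w3.npy",allow_pickle=True).item(); im=cv2.imread("pics/w3.png")
x0,y0,x1,y1=300,155,338,208
g=cv2.cvtColor(im,cv2.COLOR_BGR2GRAY); print(g[180,296:342].tolist()); print(g[150:235,319].tolist())
for th in(150,170,185):
    c,(ct,sz,an)=rectangle(cv2.inRange(g[y0:y1,x0:x1],0,th)); b=cv2.boxPoints((ct,sz,an))+[x0,y0]
    P=plane(m,b,.045); print(th,b.round(1).tolist(),P.mean(0).round(4),np.linalg.norm(np.diff(P,axis=0),axis=1).round(4))
# side edges of carrier top
L=[];Rr=[]
for y in range(162,222,4):
    r=im[y].astype(int); w=(r[:,2]>r[:,0]-15)&(g[y]>120)  # not blue
    xs=np.where(w[265:375])[0]+265; L.append((xs.min()-.5,y)); Rr.append((xs.max()+.5,y))
for n,e in(("L",L),("R",Rr)):
    P=plane(m,e,.045); v=cv2.fitLine(P[:,:2].astype(np.float32),cv2.DIST_HUBER,0,.01,.01).ravel(); print(n,e[0],e[-1],v.round(4))
crop=im[140:250,260:380]; cv2.imwrite("pics/c3.png",cv2.resize(crop,None,fx=5,fy=5,interpolation=cv2.INTER_CUBIC))
E
```

```text
[222, 222, 222, 220, 221, 220, 222, 221, 222, 222, 222, 203, 138, 120, 122, 122, 127, 174, 214, 211, 119, 88, 88, 92, 87, 108, 149, 170, 174, 131, 124, 125, 121, 129, 198, 221, 221, 222, 223, 223, 222, 221, 224, 222, 222, 222]
[82, 90, 100, 99, 97, 110, 166, 226, 215, 152, 123, 124, 126, 150, 202, 193, 155, 96, 88, 87, 90, 92, 93, 89, 91, 87, 91, 93, 92, 88, 92, 90, 91, 89, 88, 87, 91, 90, 91, 96, 99, 98, 102, 100, 101, 101, 115, 157, 175, 194, 166, 127, 121, 125, 157, 219, 210, 170, 150, 133, 109, 79, 78, 73, 75, 78, 76, 77, 80, 81, 77, 77, 80, 77, 86, 90, 97, 98, 97, 99, 101, 100, 100, 99, 98]
150 [[308.0, 159.0], [329.0, 159.0], [329.0, 204.0], [308.0, 204.0]] [ 0.6062 -0.1864  0.045 ] [0.0215 0.0482 0.0225]
170 [[300.0, 159.0], [329.0, 159.0], [329.0, 207.0], [300.0, 207.0]] [ 0.6017 -0.1858  0.045 ] [0.0297 0.0515 0.0311]
185 [[299.6, 206.9], [300.9, 158.2], [330.2, 159.0], [328.9, 207.7]] [ 0.6021 -0.186   0.045 ] [0.0522 0.03   0.0523]
L (np.float64(274.5), 162) (np.float64(277.5), 218) [ 0.4753  0.8798  0.5605 -0.1766]
R (np.float64(362.5), 162) (np.float64(359.5), 218) [ 0.4881  0.8728  0.6414 -0.2151]
```

View pics/c3.png

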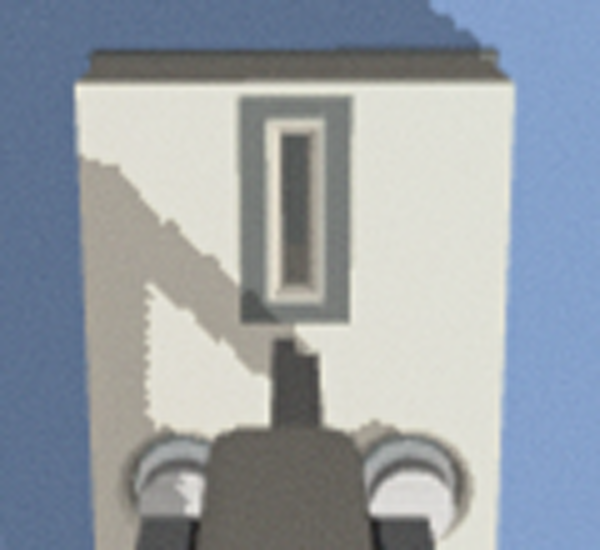

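```bash
python3 - <<'E'
from h import *
m=np.load("w3.npy",allow_pickle=True).item(); im=cv2.imread("pics/w3.png")
for y in(207,209,212,216,220,224): print(y,im[y,310:330].tolist())
tcp=np.array([.603,-.1887,.2152]); tx=np.array([.486,.874]); ty=np.array([.874,-.486])
for px in [(314.5,208),(319,208),(324,209.5),(319,209)]:
    for z in(.045,.1687): d=(plane(m,[px],z)[0]-tcp)[:2]; print(px,z,"tool x,y",round(d@tx,4),round(d@ty,4))
E
```

```text
207 [[148, 161, 165], [153, 164, 168], [151, 159, 167], [153, 163, 168], [144, 152, 157], [124, 130, 135], [123, 133, 135], [121, 128, 130], [123, 131, 135], [156, 170, 175], [197, 212, 214], [210, 223, 224], [214, 224, 224], [210, 222, 223], [214, 223, 224], [213, 222, 223], [214, 224, 225], [213, 223, 224], [213, 223, 224], [209, 222, 221]]
209 [[152, 162, 167], [152, 163, 166], [152, 164, 169], [150, 161, 167], [119, 126, 130], [82, 81, 87], [75, 75, 79], [71, 72, 72], [76, 78, 80], [123, 133, 137], [144, 156, 158], [165, 175, 180], [200, 216, 216], [206, 219, 221], [213, 223, 223], [212, 222, 223], [216, 225, 224], [214, 223, 224], [213, 223, 225], [212, 223, 223]]
212 [[154, 164, 169], [153, 165, 171], [153, 164, 169], [151, 163, 168], [105, 111, 115], [77, 77, 79], [76, 77, 79], [76, 79, 78], [75, 76, 75], [78, 78, 78], [76, 77, 80], [74, 74, 76], [75, 76, 77], [117, 123, 127], [206, 221, 222], [216, 224, 225], [215, 224, 224], [214, 223, 225], [212, 223, 225], [214, 223, 223]]
216 [[212, 221, 224], [214, 224, 225], [215, 225, 226], [212, 226, 226], [132, 140, 141], [80, 81, 80
[... 487 characters left out ...]
215, 224, 224], [214, 224, 225], [213, 222, 223]]
224 [[201, 214, 217], [201, 218, 220], [205, 220, 221], [201, 216, 217], [106, 115, 115], [74, 79, 81], [77, 82, 84], [79, 80, 80], [84, 84, 85], [80, 86, 87], [80, 81, 84], [76, 80, 81], [79, 81, 83], [80, 82, 84], [138, 150, 151], [197, 210, 214], [208, 223, 223], [213, 225, 225], [214, 223, 225], [212, 221, 224]]
(314.5, 208) 0.045 tool x,y -0.025 -0.0026
(314.5, 208) 0.1687 tool x,y 0.014 -0.0015
(319, 208) 0.045 tool x,y -0.025 0.0023
(319, 208) 0.1687 tool x,y 0.014 0.0014
(324, 209.5) 0.045 tool x,y -0.0266 0.0076
(324, 209.5) 0.1687 tool x,y 0.013 0.0046
(319, 209) 0.045 tool x,y -0.0261 0.0023
(319, 209) 0.1687 tool x,y 0.0133 0.0014
```

The bezel centre ray lands at (0.6062, −0.1864), laterally in agreement with the carrier's edges. The blade's front edge is 3 mm thick, centred in the jaws and 14 mm ahead of the TCP (15 mm expected). The wider dark piece beside it is the handle's post behind. I align and come down to just above the mouth.

Call:
apply_moves(rows="0.004 0.0017 0.03 0 0 0 1;0 0 0.035 0 0 0 1;0 0 0.03 0 0 0 1;0 0 0.02 0 0 0 1;0 0 0 0 0 0 1")

```text
time_s: 8.1
position: [0.6048, -0.1857, 0.0976]
ee_rot: [-0.002, 0.862, 0.507, -0.002]
wrist_force: [0.6, 0.5, -0.3]
opening: 0.0154
grasp_force: 58.8
```

Call:
apply_moves(rows="0 0 0 0 0 0 1;0 0 0 0 0 0 1")

```text
time_s: 8.3
position: [0.6072, -0.1877, 0.1018]
ee_rot: [0.001, 0.862, 0.507, 0.001]
wrist_force: [-0.2, -0.2, -0.4]
opening: 0.0153
grasp_force: 58.8
```

```bash
python3 - <<'E'
from h import *
goto([.6064,-.186,.0535],[.876,-.482])
a=viewer.capture("wrist")[150:280,240:400]; b=viewer.capture("side")[240:300,340:420]
cv2.imwrite("pics/c4.png",np.hstack([cv2.resize(x,(400,325),interpolation=cv2.INTER_CUBIC) for x in(a,b)]))
E
```

```text
t 8.3 tcp [ 0.6072 -0.1877  0.1018] shift [ 0.0011 -0.0016  0.0483]
turn -0.26 j7 0.09
tilt fix [ 0.12 -0.03  0.  ]
```

View pics/c4.png

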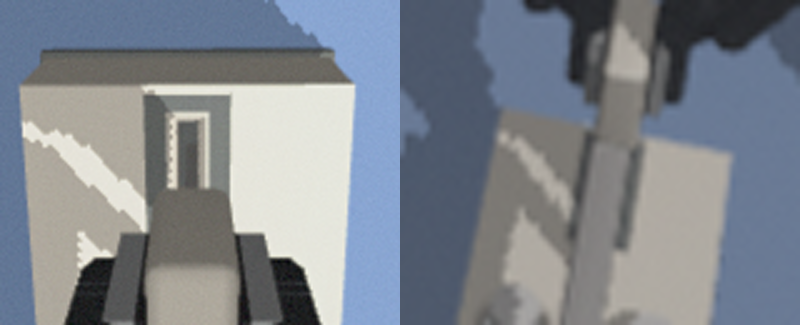

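Aligned: in the close view the slot (crop x≈187) lines up with the head's centre (≈190). I let it settle and read the residual.

Call:
apply_moves(rows="0 0 0 0 0 0 1;0 0 0 0 0 0 1;0 0 0 0 0 0 1")

```text
time_s: 8.7
position: [0.6064, -0.1877, 0.1006]
ee_rot: [0.0, 0.862, 0.507, 0.0]
wrist_force: [0.1, -0.0, -1.0]
opening: 0.0154
grasp_force: 58.8
```

```bash
python3 - <<'E'
from h import *
goto([.6064,-.186,.0535],[.876,-.482])
m=viewer.camera_model("wrist"); im=viewer.capture("wrist"); g=cv2.cvtColor(im,cv2.COLOR_BGR2GRAY)
for y in(196,204,212,220): print(y,g[y,292:336].tolist())
for y in (200,210,220):print(plane(m,[(315,y)],.045)[0])
E
```

```text
t 8.7 tcp [ 0.6064 -0.1877  0.1006] shift [ 0.0015 -0.0008  0.0471]
turn -0.27 j7 0.09
tilt fix [ 0.02 -0.01  0.  ]
196 [171, 168, 170, 168, 171, 168, 135, 99, 92, 94, 94, 92, 96, 95, 98, 130, 155, 150, 172, 213, 215, 217, 217, 218, 215, 217, 215, 218, 217, 213, 212, 216, 211, 144, 129, 129, 128, 131, 131, 129, 130, 162, 228, 229]
204 [169, 170, 169, 171, 170, 169, 152, 103, 92, 97, 93, 91, 92, 92, 99, 130, 156, 156, 214, 193, 114, 93, 92, 95, 99, 92, 95, 92, 128, 158, 162, 199, 209, 143, 128, 131, 134, 132, 129, 127, 132, 187, 227, 229]
212 [167, 169, 169, 168, 169, 172, 167, 107, 91, 93, 95, 91, 90, 90, 93, 117, 168, 205, 223, 192, 112, 91, 82, 81, 80, 81, 84, 91, 122, 158, 161, 199, 209, 144, 128, 131, 128, 130, 129, 128, 132, 183, 228, 229]
220 [173, 171, 170, 167, 170, 171, 170, 106, 94, 91, 96, 94, 93, 90, 94, 120, 213, 221, 223, 219, 124, 92, 85, 80, 81, 80, 81, 90, 127, 158, 160, 193, 169, 136, 129, 132, 130, 131, 127, 127, 136, 205, 227, 228]
[ 0.61346719 -0.17251392  0.045     ]
[ 0.61000849 -0.17870116  0.045     ]
[ 0.60648106 -0.18501142  0.045     ]
```

Call:
apply_moves(rows="0.0018 -0.0007 0 0 0 0 1;0 0 0.006 0 0 0 1;0 0 0.006 0 0 0 1;0 0 0.004 0 0 0 1;0 0 0 0 0 0 1")

```text
time_s: 9.25
position: [0.606, -0.1856, 0.0833]
ee_rot: [-0.001, 0.862, 0.507, -0.001]
wrist_force: [0.3, 0.3, 0.1]
opening: 0.0155
grasp_force: 58.8
```

```bash
python3 -c "
from h import *
goto([.6064,-.186,.0535],[.876,-.482]); print(monitor.observe()['ft_torque'].round(2))"
```

```text
t 9.25 tcp [ 0.606  -0.1856  0.0833] shift [-0.0001  0.0006  0.0298]
turn -0.27 j7 0.1
tilt fix [-0.09  0.03  0.  ]
[-0.01 -0.02  0.01]
```

The blade is 8 mm inside the slot with no force. I continue down.

Call:
apply_moves(rows="0 0 0.006 0 0 0 1;0 0 0.006 0 0 0 1;0 0 0.006 0 0 0 1;0 0 0.004 0 0 0 1;0 0 0 0 0 0 1")

```text
time_s: 9.75
position: [0.6061, -0.1856, 0.0615]
ee_rot: [-0.0, 0.862, 0.507, -0.0]
wrist_force: [0.4, -0.2, 0.1]
opening: 0.0152
grasp_force: 58.8
```

Call:
apply_moves(rows="0 0 0.003 0 0 0 1;0 0 0.002 0 0 0 1;0 0 0.001 0 0 0 1;0 0 0 0 0 0 1;0 0 0 0 0 0 1")

```text
time_s: 10.25
position: [0.6066, -0.1858, 0.0564]
ee_rot: [0.0, 0.862, 0.507, 0.0]
wrist_force: [0.2, -0.8, -0.5]
opening: 0.0149
grasp_force: 58.8
```

Call:
apply_moves(rows="0 0 0.001 0 0 0 1;0 0 0.001 0 0 0 1;0 0 0.001 0 0 0 1;0 0 0.001 0 0 0 1;0 0 0 0 0 0 1")

```text
time_s: 10.75
position: [0.6066, -0.1858, 0.0535]
ee_rot: [0.0, 0.862, 0.507, 0.0]
wrist_force: [-3.0, 1.4, 13.1]
opening: 0.0152
grasp_force: 60.8
```

Call:
apply_moves(rows="0 0 0.0005 0 0 0 1;0 0 0 0 0 0 1;0 0 0 0 0 0 1")

```text
time_s: 11.05
position: [0.6066, -0.1858, 0.0535]
ee_rot: [0.0, 0.862, 0.507, 0.001]
wrist_force: [-4.5, 2.7, 17.2]
opening: 0.0152
grasp_force: 61.7
```

It is seated: the blade stopped at TCP z 0.0535, the same seat height as in the dock, with a 17 N push. I relax, open and rise.

Call:
apply_moves(rows="0 0 -0.0015 0 0 0 1;0 0 0 0 0 0 -0.2;0 0 0 0 0 0 -0.2;0 0 0 0 0 0 -0.2;0 0 0 0 0 0 -0.2")

```text
time_s: 11.55
position: [0.6064, -0.1857, 0.053]
ee_rot: [-0.0, 0.862, 0.507, -0.0]
wrist_force: [0.4, 0.4, -0.2]
opening: 0.0511
grasp_force: 0.0
```

Call:
apply_moves(rows="0 0 -0.015 0 0 0 -0.2;0 0 -0.03 0 0 0 -0.2;0 0 -0.04 0 0 0 -0.2;0 0 -0.04 0 0 0 -0.2;0 0 -0.03 0 0 0 -1")

```text
time_s: 12.05
position: [0.6068, -0.1864, 0.2121]
ee_rot: [0.001, 0.862, 0.507, 0.001]
wrist_force: [0.8, -0.0, 0.3]
opening: 0.0639
grasp_force: 0.0
```

Call:
apply_moves(rows="0 0 0 0 0 0 -1;0 0 0 0 0 0 -1;0 0 0 0 0 0 -1")

```text
time_s: 12.35
position: [0.606, -0.1854, 0.2078]
ee_rot: [-0.001, 0.862, 0.507, -0.0]
wrist_force: [0.2, -0.5, -0.8]
opening: 0.0851
grasp_force: 0.0
```

```bash
python3 - <<'E'
from h import *
goto([.566,-.2585,.2],[.876,-.482])
m=viewer.camera_model("wrist"); np.save("w5.npy",m,allow_pickle=True); im=viewer.capture("wrist"); cv2.imwrite("pics/w5.png",im)
for lo in(170,200): head(m,im,(290,150,345,230),.085,lo)
E
```

```text
t 12.35 tcp [ 0.606  -0.1854  0.2078] shift [-0.0833  0.0006  0.0078]
turn -0.27 j7 0.03
tilt fix [-0.07  0.01  0.  ]
px [[311.0, 162.0], [344.0, 162.0], [344.0, 229.0], [311.0, 229.0]] centre [ 0.6146 -0.1895  0.085 ] size [0.0288 0.0625] long dir [0.464 0.886]
px [[312.0, 162.0], [344.0, 162.0], [344.0, 229.0], [312.0, 229.0]] centre [ 0.615  -0.1897  0.085 ] size [0.0279 0.0625] long dir [0.464 0.886]
```

View pics/w5.png

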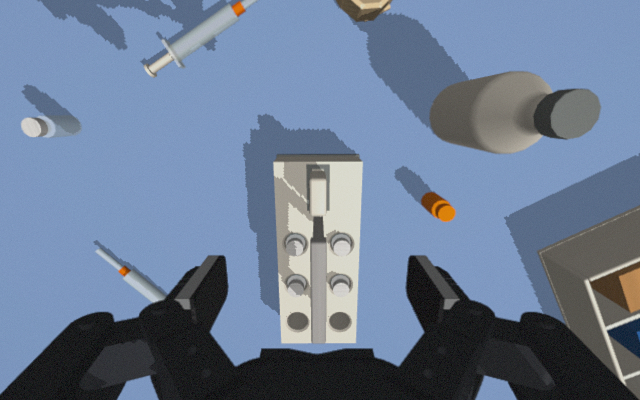

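The view shows the white head seated at the slot (318,195), the grey bar running (318,238)–(318,342) and aligned with the tool, and all four vials in place. I move over the handle and down.

Call:
apply_moves(rows="-0.0415 0.0006 0 0 0 0 -1;-0.0418 0 0 0 0 0 -1;0 0 0 0 0 0 -1;0 0 0.04 0 0 0 -1;0 0 0.035 0 0 0 -1")

```text
time_s: 12.9
position: [0.5663, -0.2591, 0.1319]
ee_rot: [0.0, 0.862, 0.506, 0.0]
wrist_force: [0.6, 0.0, -0.2]
opening: 0.085
grasp_force: 0.0
```

Call:
apply_moves(rows="0 0 0.03 0 0 0 -1;0 0 0.0155 0 0 0 -1;0 0 0 0 0 0 -1;0 0 0 0 0 0 -1;0 0 0 0 0 0 -1")

```text
time_s: 13.4
position: [0.567, -0.2592, 0.0887]
ee_rot: [0.001, 0.862, 0.507, 0.0]
wrist_force: [0.1, 0.1, 0.1]
opening: 0.0856
grasp_force: 0.0
```

```bash
python3 -c "
from h import *
goto([.566,-.2585,.0873],[.876,-.482])"
```

```text
t 13.4 tcp [ 0.567  -0.2592  0.0887] shift [ 0.0002 -0.0012  0.0014]
turn -0.28 j7 0.23
tilt fix [0.07 0.   0.  ]
```

Call:
apply_moves(rows="0 -0.001 0.001 0 0 0 -1;0 0 0 0 0 0 0.3;0 0 0 0 0 0 1;0 0 0 0 0 0 1;0 0 0 0 0 0 1")

```text
time_s: 13.9
position: [0.5657, -0.2584, 0.0869]
ee_rot: [0.0, 0.862, 0.507, 0.0]
wrist_force: [-0.5, 0.3, -0.1]
opening: 0.0282
grasp_force: 0.0
```

Call:
apply_moves(rows="0 0 0 0 0 0 1;0 0 0 0 0 0 1;0 0 0 0 0 0 1;0 0 0 0 0 0 1;0 0 0 0 0 0 1")

```text
time_s: 14.4
position: [0.5661, -0.2586, 0.087]
ee_rot: [0.0, 0.862, 0.507, 0.0]
wrist_force: [2.9, -2.0, -0.6]
opening: 0.0131
grasp_force: 59.2
```

Call:
apply_moves(rows="0 0 -0.003 0 0 0 1;0 0 -0.004 0 0 0 1;0 0 -0.004 0 0 0 1;0 0 -0.004 0 0 0 1;0 0 0 0 0 0 1")

```text
time_s: 14.9
position: [0.5658, -0.2585, 0.1024]
ee_rot: [0.0, 0.862, 0.507, 0.0]
wrist_force: [0.3, 0.2, -5.5]
opening: 0.0127
grasp_force: 58.5
```

```bash
python3 - <<'E'
from h import *
s=monitor.observe(); print(s["wrist_force"],s["ft_torque"],s["opening"],s["grasp_force"])
im=viewer.capture("side")[220:400,310:450]; cv2.imwrite("pics/c6.png",cv2.resize(im,None,fx=3.2,fy=3.2,interpolation=cv2.INTER_CUBIC))
E
```

```text
[ 0.3426767   0.21692557 -5.47416024] [-0.09308319 -0.04758511  0.02870752] 0.012742065096819348 58.53823721408844
```

View pics/c6.png

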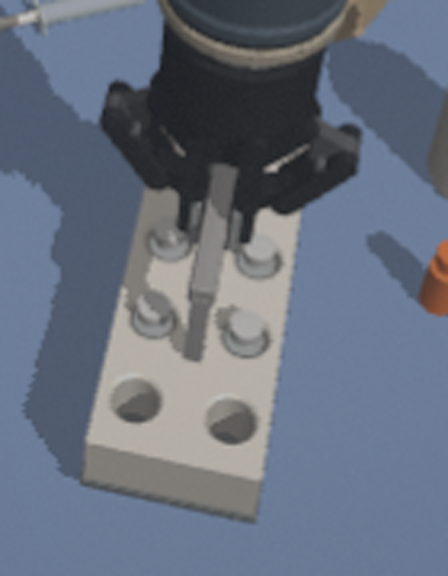

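The full weight of 5.5 N hangs level from the bar, with small torques and all four vials in their wells. I lift on gently.

Call:
apply_moves(rows="0 0 -0.006 0 0 0 1;0 0 -0.01 0 0 0 1;0 0 -0.012 0 0 0 1;0 0 -0.012 0 0 0 1;0 0 -0.012 0 0 0 1")

```text
time_s: 15.45
position: [0.5658, -0.2585, 0.1553]
ee_rot: [0.0, 0.862, 0.507, 0.0]
wrist_force: [0.5, 0.5, -6.5]
opening: 0.0131
grasp_force: 58.7
```

Call:
apply_moves(rows="0 0 -0.012 0 0 0 1;0 0 -0.012 0 0 0 1;0 0 -0.012 0 0 0 1;0 0 -0.012 0 0 0 1;0 0 -0.012 0 0 0 1")

```text
time_s: 15.95
position: [0.5656, -0.2583, 0.2148]
ee_rot: [-0.0, 0.862, 0.507, -0.0]
wrist_force: [-0.2, 1.1, -7.2]
opening: 0.0129
grasp_force: 58.7
```

Call:
apply_moves(rows="0 0 -0.008 0 0 0 1;0 0 -0.004 0 0 0 1;0 0 0 0 0 0 1;0 0 0 0 0 0 1;0 0 0 0 0 0 1")

```text
time_s: 16.45
position: [0.5654, -0.2581, 0.2252]
ee_rot: [-0.0, 0.862, 0.507, -0.0]
wrist_force: [-0.1, 0.2, -6.8]
opening: 0.0128
grasp_force: 58.6
```

```bash
python3 - <<'E'
from h import *
s=monitor.observe(); print(s["position"],s["wrist_force"],s["ft_torque"],s["opening"],s["grasp_force"])
im=viewer.capture("side")[130:380,290:490]; t=viewer.capture("top")[150:260,350:490]
cv2.imwrite("pics/c7.png",np.hstack([cv2.resize(im,(400,500)),cv2.resize(t,(400,500))]))
E
```

```text
[ 0.56543071 -0.25812886  0.22518016] [-0.05585461  0.22953753 -6.80021186] [ 0.00793429 -0.02579986  0.04448658] 0.012823260655590371 58.64936828613281
```

View pics/c7.png

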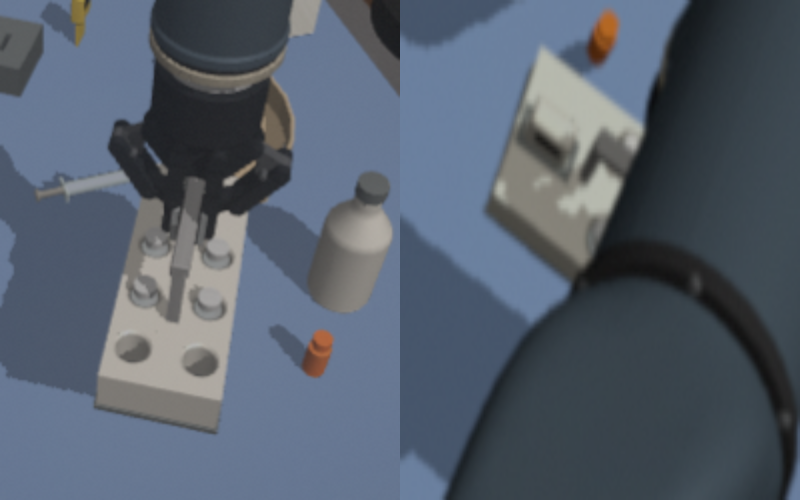

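The carrier hangs level about 138 mm up. The indicator head is upright at its slot (top view, left half of the carrier), the vials are in and it is clear of the bottle. I hold.

Call:
apply_moves(rows="0 0 0 0 0 0 1;0 0 0 0 0 0 1;0 0 0 0 0 0 1;0 0 0 0 0 0 1;0 0 0 0 0 0 1")

```text
time_s: 17.05
position: [0.5657, -0.2584, 0.2258]
ee_rot: [0.0, 0.862, 0.507, 0.0]
wrist_force: [-0.1, 0.1, -5.6]
opening: 0.013
grasp_force: 58.7
```

Call:
apply_moves(rows="0 0 0 0 0 0 1;0 0 0 0 0 0 1;0 0 0 0 0 0 1;0 0 0 0 0 0 1;0 0 0 0 0 0 1")

```text
time_s: 17.55
position: [0.5657, -0.2584, 0.2258]
ee_rot: [0.0, 0.862, 0.507, -0.0]
wrist_force: [0.9, 0.4, -6.0]
opening: 0.0131
grasp_force: 58.6
```

Call:
apply_moves(rows="0 0 0 0 0 0 1;0 0 0 0 0 0 1;0 0 0 0 0 0 1;0 0 0 0 0 0 1;0 0 0 0 0 0 1")

```text
time_s: 18.05
position: [0.5657, -0.2584, 0.2258]
ee_rot: [0.0, 0.862, 0.507, -0.0]
wrist_force: [-0.7, -0.5, -5.7]
opening: 0.0131
grasp_force: 58.6
```

Call:
apply_moves(rows="0 0 0 0 0 0 1;0 0 0 0 0 0 1;0 0 0 0 0 0 1;0 0 0 0 0 0 1;0 0 0 0 0 0 1")

```text
time_s: 18.55
position: [0.5657, -0.2583, 0.2258]
ee_rot: [-0.0, 0.862, 0.507, -0.0]
wrist_force: [-0.3, -0.4, -6.3]
opening: 0.013
grasp_force: 58.7
```

Call:
apply_moves(rows="0 0 0 0 0 0 1;0 0 0 0 0 0 1;0 0 0 0 0 0 1;0 0 0 0 0 0 1;0 0 0 0 0 0 1")

```text
time_s: 19.05
position: [0.5656, -0.2584, 0.2258]
ee_rot: [-0.0, 0.862, 0.507, -0.0]
wrist_force: [0.3, 0.0, -5.3]
opening: 0.013
grasp_force: 58.7
```

Call:
apply_moves(rows="0 0 0 0 0 0 1;0 0 0 0 0 0 1;0 0 0 0 0 0 1;0 0 0 0 0 0 1;0 0 0 0 0 0 1")

```text
time_s: 19.55
position: [0.5657, -0.2584, 0.2258]
ee_rot: [0.0, 0.862, 0.507, -0.0]
wrist_force: [0.1, 0.0, -6.1]
opening: 0.0126
grasp_force: 58.7
```

Call:
apply_moves(rows="0 0 0 0 0 0 1;0 0 0 0 0 0 1;0 0 0 0 0 0 1;0 0 0 0 0 0 1;0 0 0 0 0 0 1")

```text
time_s: 20.05
position: [0.5657, -0.2584, 0.2258]
ee_rot: [0.0, 0.862, 0.507, 0.0]
wrist_force: [0.5, 0.0, -6.7]
opening: 0.0129
grasp_force: 58.7
```

```bash
python3 -c "
from h import *
s=monitor.observe(); print(s['time_s'],s['position'],s['wrist_force'],s['grasp_force'],abs(s['qvel']).max()); print(workorder.job_done())"
```

```text
20.05 [ 0.56570852 -0.25835939  0.22581835] [ 0.53484816  0.0266067  -6.67061322] 58.65850389003754 0.0013638526963783383
the job is handed in; nothing more can be done
None
```

I pushed the indicator home in the carrier's slot, lifted the carrier level by its handle to about 14 cm, held it still for 3.5 s, and handed the job in at 20 s with the arm still holding it; the hand-in returned no verdict.

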